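# Roll the long column tube onto the marking line

## Task

With the fingertips on its upper side, roll the longer of the two white tubes sideways across the wooden board until it rests centred along the black line, ready for marking. It must roll, turning over as it goes: do not lift it or push it along with the fingers down past its mid-height. Leave the shorter tube and everything else where they are, and take the hand away at the end.

Things in the scene. Friction and masses are not known exactly. Their poses are not given: they have to be found in the camera images.
- long_tube: The longer tube: smooth closed white plastic cylinder, grey end caps, radius 30 mm, length 180 mm, about 0.3 kg, lying on the board about parallel to the line, 90 to 130 mm left or right of it. Origin at its centre, on its axis; own x along the tube; z is up at the start (a thin grey stripe runs along the top). Rolls square to its axis; let go gently, it stops within a few cm and stays.
- board: Fixed, level wooden board on the bench, 260 mm along its own x (roughly away from the robot), 440 mm along its own y, 8 mm thick. Origin at the centre of its underside, at bench height. Ruler ticks run along its far edge.
- line_mid (a point): Midpoint of the straight black line, on the board's upper face. The line is 12 mm wide, flush, runs along this point's (and the board's) own x axis over the board's whole 260 mm. A tube centred on it has its centre 30 mm above this point.
- short_tube: Bystander, must stay put: the shorter of the two tubes, same make and diameter (60 mm) but 100 mm long, lying on the other side of the line, about parallel to it. Origin at its centre, own x axis along the tube.
- can: Bystander: plain aluminium drinks can, 66 mm across, 120 mm tall, upright on the bench to the left of the board. Origin at the centre of its underside.
- beaker: Bystander: glass beaker, 72 mm across the rim, 90 mm tall, on the bench to the right of the board. Origin at the centre of its underside.
- weight: Bystander: brass laboratory weight, 34 mm across, 50 mm tall, on the bench just beyond the board's far edge. Origin at the centre of its underside.
- marker: Bystander: white marker pen with a black cap, 130 mm long, 14 mm thick, lying on the bench beyond the board's far edge. Origin at the centre of its underside, own x axis along the pen.
- clamp: Bystander: small grey and brass burette clamp, 130 mm long, 36 mm wide, 47 mm high, lying on the bench beyond the board's far edge. Origin at its underside near its middle.
Mind the look-alikes: they are no part of the job. What is shaped like the long_tube but orange, turquoise or yellow is not meant.

How it is judged (in metres and radians):
On the way:
1. the long tube has rolled: it has turned over by more than 100 degrees from its start (angle between long_tube's own z axis and vertical above 1.75 rad), for 0.05 s.
At the end, for the whole second after the job is handed in: The long tube lies at rest on the board with its centre within 10 mm of the line's middle sideways and within 40 mm of the line's midpoint lengthways, its axis within 0.12 rad (7 degrees) of the line; the short tube and the other bystanders are within 20 mm of where they began (y of long_tube in the frame of board between -0.01 and 0.01 m and x of long_tube in the frame of board between -0.04 and 0.04 m and z of long_tube in the frame of board between 0.034 and 0.042 m and angle between the x axis of long_tube and the x axis of board, either way round below 0.12 rad and linear speed of long_tube below 0.01 m/s and angular speed of long_tube below 0.2 rad/s and distance of each of short_tube, can, beaker, weight, marker, clamp from where it was at the start of the episode below 0.02 m); the robot touches nothing.
It fails at once if the long tube is lifted or tipped up off the board (its centre rises more than 12 mm) (z of long_tube in the frame of board above 0.05 m).
It fails at once if the fingers touch the long tube while they reach down past its mid-height (grasp point below 58 mm over the bench) (contact force between the fingers and long_tube above 0.5 N and height (world z) of the grasp point below 0.058 m).
It fails at once if the short tube is disturbed (moved more than 20 mm) (distance of short_tube from where it was at the start of the episode above 0.02 m).
It fails at once if another bystander is disturbed (moved more than 20 mm) (distance of any of can, beaker, weight, marker, clamp from where it was at the start of the episode above 0.02 m).
It also fails if it takes over 51 s, if anything falls off the work surface, if the arm or the gripper's body presses on something with over 40 N, if the wrist force passes 120 N, or if a joint passes its speed limit or range.

## Robot

A 6-joint arm with a two-finger parallel gripper is mounted at the origin on the work surface. World frame = base frame: x ahead of the robot, y to its left, z up, the work surface at z = 0. Lengths are in mm, angles in rad, forces in N, time in s.
With the tool pointing down it reaches from about 250 to 725 mm from the base axis. Payload 4 kg.
Tool frame: the origin (TCP) lies on the centre line of the jaws, within the pads' length; the fingertips stand 11 mm ahead of it and the grasp point (between the pads) lies 8 mm behind it; z points along the fingers, y is the line along which they close (so a half turn about z gives the same grasp; the last joint's range is limited). The gripper opens to 85 mm and grips with 20 to 120 N. Pads are 22 mm wide; open, the fingers measure 114 mm over their backs; the gripper's body (76 mm by 85 mm) begins 54 mm behind the grasp point. The pads swing forward as they close: fully open they stand 13 mm farther back than shut.
Start: joints at [1.192, 0.241, 0.005, 1.335, 0, 1.571], TCP at [184.901, 464.555, 242.306] pointing down, gripper open.
Joint ranges: [-2.72, 2.72], [-1.05, 1.87], [-1.09, 1.28], [-1.99, 2.15], [-1.42, 1.44], [-3.14, 3.14]. Speed limits (rad/s): [2.79, 2.79, 3.14, 3.14, 3.14, 3.14].

## Interface

Orientations are given as a unit quaternion [x, y, z, w].
In Python, from rig import robot, imaging gives the robot as it stands.
- The arm moves only by the shell command python3 -m inch 'ROWS'. ROWS is JSON, one flat list of numbers, 7 for each row, row after row: the shift along the tool's x, y, z in mm, then the turn, a rotation vector about the tool's x, y, z in degrees, then the closure, from 0 (fully open) to 1 (shut). A call has 1 to 20 rows; each row is the pose to reach, as a shift and turn from the pose commanded when the call began, along the tool's axes at that moment; what a row does not reach only later rows make up. A row lasts 1/12 s, in which the tool goes at most 41.7 mm and 7.16 degrees, less where a joint would pass 70% of its speed; a pose out of reach is approached as far as the arm can. A call with a gripper value outside its range is refused whole. The fingers move at their own pace and stop on an object; the grip force is fixed at half the most. Time passes only in rows, so rows that repeat a pose let the fingers close. It gives the time, the measured TCP pose, the force, the opening and the grip force at its end, in the units of the state.
- robot.get_obs(): the state, without advancing time (a new reading comes with each control period).
- imaging.get_image(name): name is "scene" or "top"; returns the picture (480x640x3 uint8, blue, green, red); there is no depth.
- imaging.camera_model(name): a dict with "fx", "fy", "cx", "cy" (pixels), "distortion" ([k1, k2, p1, p2, k3] as OpenCV has them; the pictures are not rectified), "xyz" and "orientation" of the camera in the world. Camera axes: x right, y up, looking along -z (the intrinsics and any distortion apply to the point x, -y, -z); pixel columns grow to the right and rows downward; lengths in mm; the calibration is good to about 2 mm. A picture is of the moment at which its call begins. camera_model takes no time and is no camera call.
- robot.sign_off(): hands the job in; it is judged then, once.
The state is a dict: "t": time; "joints": joint angles; "joint_velocities": joint speeds; "joint_efforts": joint torques, N m; "tool_pos": TCP position; "tool_rot": TCP orientation; "wrist_force": force on the tool from outside, world axes, zero at the start; "wrist_torque": the same for the moment, N m; "grip_width": finger opening in mm; "finger_force": force on a finger pad.
Only numpy, scipy, OpenCV 4.12 (cv2) and the standard library are available. Lean on these libraries where they do the work, as an engineer would, in place of code of your own. Each camera call takes 0.05 s, during which the arm holds its last target. There are 200 camera calls.

## Working session

There is one attempt and no reset: what is moved stays moved. The work goes in short steps, Python scripts to look and compute and a shell command to move; the robot and the scene stay as the last step left them, time stands still between calls to the robot, and variables do not carry over. Pictures are saved under pics/ and viewed, at most 10 in all, crops included, and the job is handed in when it is done.

```bash
mkdir -p pics; ls
python3 - <<'E'
from rig import robot, imaging
import cv2
for n in ("top","scene"):
    cv2.imwrite(f"pics/{n}0.png",imaging.get_image(n)); print(n,imaging.camera_model(n))
print(robot.get_obs())
E
```

```text
pics
top {'fx': 434.0346014598785, 'fy': 434.0346014598785, 'cx': 321.9521131441911, 'cy': 247.13034143098875, 'distortion': array([-0.09420334,  0.        ,  0.        ,  0.        ,  0.        ]), 'xyz': array([331.45842145,   9.67715559, 934.65731005]), 'orientation': array([-0.06717226,  0.07104008,  0.7092401 , -0.69815448])}
scene {'fx': 441.45856779983535, 'fy': 441.45856779983535, 'cx': 321.0367114551627, 'cy': 247.92810790103815, 'distortion': array([0.0183623, 0.       , 0.       , 0.       , 0.       ]), 'xyz': array([1011.7443895 , -411.68622293,  806.81517218]), 'orientation': array([0.33384515, 0.15208046, 0.41000922, 0.83505172])}
{'t': 0.1, 'joints': array([ 1.19198353e+00,  2.41347468e-01,  3.85987386e-03,  1.33519627e+00,
       -3.22502851e-05,  1.57082189e+00]), 'joint_velocities': array([-0.00013594, -0.00259222,  0.00335416,  0.00097978,  0.00017717,
        0.00012071]), 'joint_efforts': array([-2.61394780e-04, -3.73136687e+01,  2.53010702e+01,  1.08293595e-02,
       -2.65706927e-05, -4.90878485e-07]), 'tool_pos': array([184.71675917, 464.04407211, 241.49740004]), 'tool_rot': array([ 1.88288398e-01,  9.82113328e-01, -9.29926103e-04, -1.61839831e-04]), 'wrist_force': array([-0.23991301, -1.17972977,  0.18757546]), 'wrist_torque': array([ 0.00744643, -0.00398443, -0.01465284]), 'finger_force': 0.0, 'grip_width': 85.16687378185394}
```

View pics/top0.png

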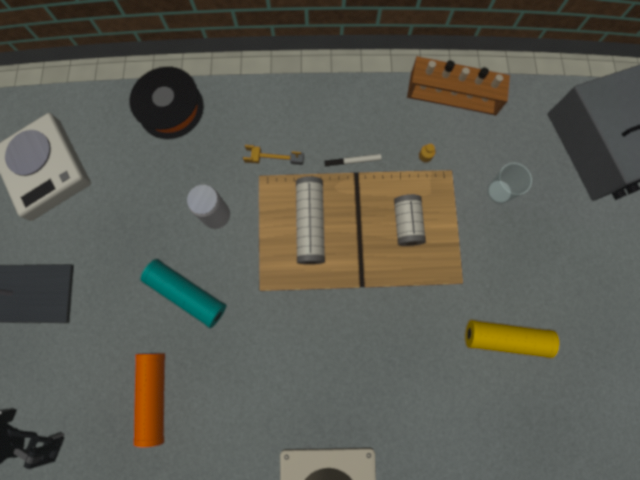

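View pics/scene0.png

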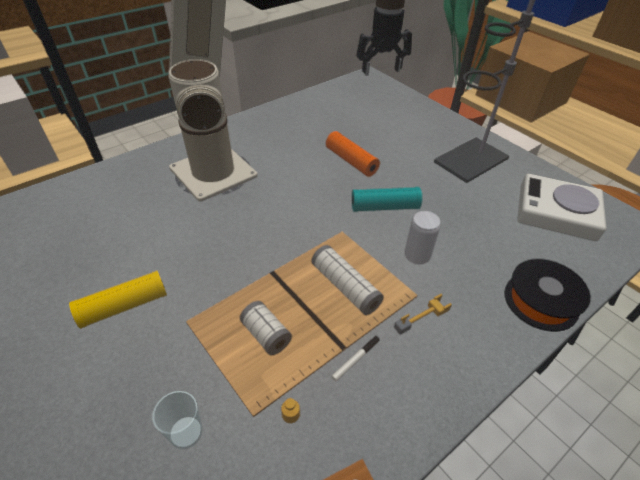

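Candidates for the long tube:
- White tube with grey caps, left of the line: top (310,220), scene (347,280).
- White tube, right of the line: top (409,220), scene (266,328). It is clearly shorter, so it is the bystander.
- Orange (149,400), turquoise (183,292) and yellow (512,339) are decoys.

The left white tube is longer, so it is the long_tube. Next I measure and make an enlarged crop.

```bash
cat > h.py <<'E'
import numpy as np, cv2
from scipy.spatial.transform import Rotation as R
from rig import robot, imaging
def ray(n,px,z):
    m=imaging.camera_model(n); K=np.array([[m['fx'],0,m['cx']],[0,m['fy'],m['cy']],[0,0,1]])
    u=cv2.undistortPoints(np.float64(px).reshape(-1,1,2),K,np.array(m['distortion']))[:,0]
    d=R.from_quat(m['orientation']).apply(np.c_[u[:,0],-u[:,1],-np.ones(len(u))])
    o=np.array(m['xyz']); return o+d*((z-o[2])/d[:,2])[:,None]
def big(mask,k=1):
    c,_=cv2.findContours(mask,cv2.RETR_EXTERNAL,cv2.CHAIN_APPROX_NONE)
    return sorted(c,key=cv2.contourArea)[::-1][:k]
def measure(n,view=None):
    im=imaging.get_image(n); hsv=cv2.cvtColor(im,cv2.COLOR_BGR2HSV); H,S,V=cv2.split(hsv)
    wood=((H>8)&(H<25)&(S>70)&(V>70)).astype(np.uint8)*255
    roi=np.zeros_like(wood)
    box=cv2.convexHull(np.vstack(big(wood,3 if n=='top' else 1)) if 0 else np.vstack([c for c in big(wood,3) if cv2.contourArea(c)>2000 and abs(c[:,0,1].mean()-(230 if n=='top' else 330))<110]))
    quad=cv2.approxPolyDP(box,12,True); cv2.fillConvexPoly(roi,box,255)
    inn=cv2.erode(roi,np.ones((5,5)))
    tub=cv2.morphologyEx(((S<60)&(inn>0)&(V>40)).astype(np.uint8)*255,cv2.MORPH_OPEN,np.ones((7,7)))
    tub=cv2.morphologyEx(tub,cv2.MORPH_CLOSE,np.ones((7,7)))
    line=((V<50)&(inn>0)).astype(np.uint8)*255
    return im,quad[:,0],big(tub,2),big(line,1),line
E
python3 - <<'E'
from h import *
for n in ("top","scene"):
    im,q,t,l,_=measure(n)
    print(n,'corners',q.tolist(),ray(n,q,8).round(0).tolist())
    for c in t:
        r=cv2.minAreaRect(c); b=cv2.boxPoints(r); w=ray(n,b,38)
        print('tube',np.round(r[0]),np.round(r[1]),'ctr',w.mean(0).round(1),'box38',w.round(0)[:,:2].tolist())
    r=cv2.minAreaRect(l[0]); w=ray(n,cv2.boxPoints(r),8); print('line',np.round(r[0]),np.round(r[1]),w.round(0)[:,:2].tolist(),w.mean(0).round(1))
    d=im.copy(); cv2.drawContours(d,t+l,-1,(0,0,255),1); cv2.polylines(d,[q],True,(255,0,0),1)
    if n=='top': cv2.imwrite('pics/crop1.png',cv2.resize(d[150:310,240:480],None,fx=3,fy=3))
E
```

```text
top corners [[462, 282], [260, 290], [259, 176], [450, 170]] [[433.0, -299.0, 8.0], [424.0, 137.0, 8.0], [681.0, 143.0, 8.0], [690.0, -292.0, 8.0]]
tube [310. 220.] [85. 26.] ctr [571.7  27.8  38. ] box38 [[666.0, 55.0], [665.0, -2.0], [477.0, 2.0], [478.0, 56.0]]
tube [409. 219.] [48. 26.] ctr [ 568.7 -184.5   38. ] box38 [[619.0, -154.0], [625.0, -211.0], [518.0, -215.0], [513.0, -159.0]]
line [359. 229.] [111.   3.] [[682.0, -72.0], [683.0, -79.0], [431.0, -84.0], [431.0, -78.0]] [556.8 -78.3   8. ]
scene corners [[342, 232], [416, 296], [252, 415], [187, 320]] [[423.0, 139.0, 8.0], [681.0, 141.0, 8.0], [686.0, -296.0, 8.0], [428.0, -296.0, 8.0]]
tube [346. 278.] [81. 26.] ctr [557.8  32.1  38. ] box38 [[467.0, -3.0], [445.0, 69.0], [654.0, 63.0], [666.0, -1.0]]
tube [264. 326.] [52. 29.] ctr [ 555.1 -183.1   38. ] box38 [[502.0, -217.0], [487.0, -155.0], [611.0, -151.0], [621.0, -210.0]]
line [375. 304.] [1. 0.] [[641.0, 52.0], [641.0, 52.0], [639.0, 54.0], [639.0, 54.0]] [640.   52.8   8. ]
```

View pics/crop1.png

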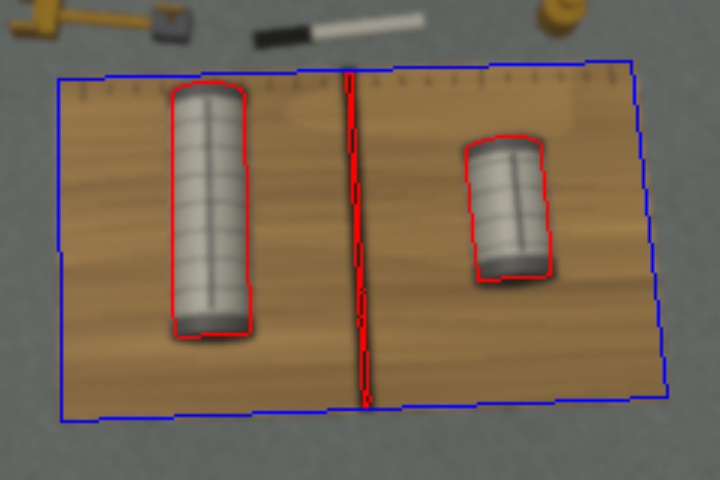

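The crop confirms it: the left tube (outlined, crop x 172–252, y 85–337) is the long one, with the line at crop x 348–368.
- **Long tube:** centre about (571, 28), yaw −0.01.
- **Board:** centre about (556, −78), yaw +0.02. Its size comes out at 257×436 against the stated 260×440.
- **Offset from line:** 106 mm, inside the stated 90–130 mm.

I'll hover above the tube with the two half-open fingertips spaced along its axis.

```bash
python3 -m inch '[-20,-10,0,0,0,3,0.3,-55,-27,0,0,0,8,0.3,-92,-45,0,0,0,13,0.3,-129,-63,0,0,0,18,0.3,-166,-81,0,0,0,23,0.3,-203,-99,0,0,0,28,0.3,-240,-117,0,0,0,33,0.3,-277,-135,0,0,0,38,0.3,-314,-153,0,0,0,43,0.3,-351,-171,0,0,0,48,0.3,-388,-189,0,0,0,53,0.3,-425,-207,0,0,0,58,0.3,-462,-226,20,0,0,63,0.3,-495,-242,50,0,0,66,0.3,-515,-252,80,0,0,68,0.3,-515,-252,105,0,0,68,0.3,-515,-252,120,0,0,68,0.3,-515,-252,125,0,0,68,0.3,-515,-252,125,0,0,68,0.3,-515,-252,125,0,0,68,0.3]'
python3 - <<'E'
from h import *
o=robot.get_obs(); print(o['tool_pos'],R.from_quat(o['tool_rot']).as_matrix().round(3),o['wrist_force'],o['grip_width'])
cv2.imwrite('pics/s1.png',imaging.get_image('scene')[180:380,180:460])
E
```

```text
t: 1.87
tool_pos: [570.5, 40.3, 118.0]
tool_rot: [0.705, 0.709, 0.0, 0.0]
wrist_force: [0.2, 0.0, 0.1]
grip_width: 59.8
finger_force: 0.0
[570.51754364  40.26378164 118.00737423] [[-0.006  1.     0.001]
 [ 1.     0.006  0.   ]
 [ 0.     0.001 -1.   ]] [0.20347034 0.00409154 0.07859589] 59.84652177145863
```

View pics/s1.png

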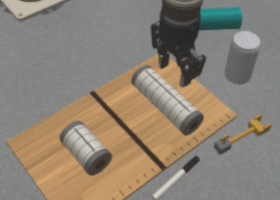

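The hand is centred over the tube with both tips along it. Tool x is now world +y and tool z points down. I'll descend and feel for contact.

```bash
python3 -m inch '[0,0,12,0,0,0,0.3,0,0,24,0,0,0,0.3,0,0,32,0,0,0,0.3,0,0,36,0,0,0,0.3,0,0,36,0,0,0,0.3]'; python3 -m inch '[0,0,2,0,0,0,0.3,0,0,3,0,0,0,0.3,0,0,3,0,0,0,0.3]';  python3 -m inch '[0,0,1,0,0,0,0.3,0,0,2,0,0,0,0.3,0,0,2,0,0,0,0.3]'
```

```text
t: 2.33
tool_pos: [570.0, 40.3, 81.4]
tool_rot: [0.705, 0.709, -0.0, -0.0]
wrist_force: [-0.8, -0.2, -0.3]
grip_width: 59.6
finger_force: 0.0
t: 2.58
tool_pos: [570.5, 40.0, 78.7]
tool_rot: [0.705, 0.709, 0.0, 0.0]
wrist_force: [0.0, -0.6, 0.0]
grip_width: 59.7
finger_force: 0.0
t: 2.83
tool_pos: [570.2, 39.9, 76.2]
tool_rot: [0.705, 0.709, -0.0, -0.0]
wrist_force: [-0.5, -0.1, 0.2]
grip_width: 59.7
finger_force: 0.0
```

```bash
python3 -m inch '[-3,0,0,0,0,0,0.3,-3,0,1,0,0,0,0.3,-3,0,1,0,0,0,0.3]'; python3 -m inch '[0,0,1,0,0,0,0.3,0,0,1,0,0,0,0.3]';  python3 -m inch '[0,0,1,0,0,0,0.3,0,0,1,0,0,0,0.3]'
```

```text
t: 3.08
tool_pos: [570.1, 36.7, 75.2]
tool_rot: [0.705, 0.709, -0.0, -0.0]
wrist_force: [0.1, -0.3, -0.4]
grip_width: 60.1
finger_force: 0.0
t: 3.25
tool_pos: [570.1, 36.9, 74.1]
tool_rot: [0.705, 0.709, -0.0, -0.0]
wrist_force: [0.1, -1.1, 0.4]
grip_width: 59.9
finger_force: 0.0
t: 3.42
tool_pos: [570.2, 37.0, 73.9]
tool_rot: [0.705, 0.709, 0.0, 0.0]
wrist_force: [-2.0, 0.6, 2.8]
grip_width: 60.0
finger_force: 1.8
```

Contact found with TCP about 74 mm (tip plane 68 mm, as expected). First rolling stroke follows.

```bash
python3 -m inch '[0,0,1,0,0,0,0.3,-1,0,2,0,0,0,0.3,-3,0,2,0,0,0,0.3,-6,0,2,0,0,0,0.3,-10,0,2,0,0,0,0.3,-14,0,2,0,0,0,0.3,-18,0,2,0,0,0,0.3,-22,0,2,0,0,0,0.3,-26,0,2,0,0,0,0.3,-30,0,2,0,0,0,0.3,-33,0,2,0,0,0,0.3,-35,0,2,0,0,0,0.3,-36,0,2,0,0,0,0.3,-36,0,2,0,0,0,0.3]'
python3 - <<'E'
from h import *
cv2.imwrite('pics/s2.png',cv2.resize(imaging.get_image('scene')[180:380,180:460],None,fx=2,fy=2))
E
```

```text
t: 4.58
tool_pos: [570.6, 0.5, 73.6]
tool_rot: [0.705, 0.709, 0.0, 0.001]
wrist_force: [-5.5, -1.6, 13.7]
grip_width: 59.8
finger_force: 6.6
```

View pics/s2.png

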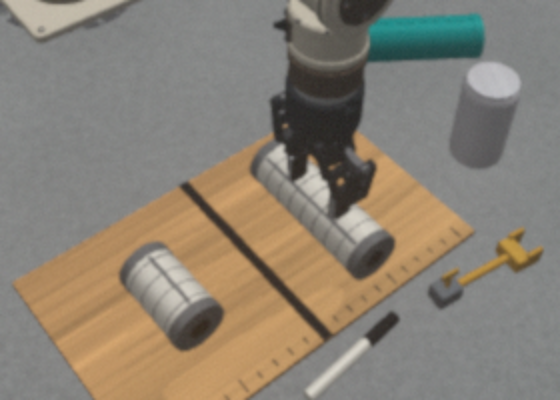

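The tube rolled: its stripe has moved toward the line side (310,230), and the tips are still on top. I'll repeat the stroke: lift, return, press, roll.

```bash
python3 -m inch '[0,0,-5,0,0,0,0.3,4,0,-10,0,0,0,0.3,12,0,-10,0,0,0,0.3,19,0,-10,0,0,0,0.3,19,0,-5,0,0,0,0.3,19,0,-2,0,0,0,0.3,19,0,0,0,0,0,0.3,18,0,0,0,0,0,0.3,16,0,0,0,0,0,0.3,12,0,0,0,0,0,0.3,7,0,0,0,0,0,0.3,2,0,0,0,0,0,0.3,-3,0,0,0,0,0,0.3,-8,0,0,0,0,0,0.3,-13,0,0,0,0,0,0.3,-17,0,0,0,0,0,0.3,-19,0,0,0,0,0,0.3,-20,0,0,0,0,0,0.3,-20,0,0,0,0,0,0.3]'; python3 -m inch '[0,0,-10,0,0,0,0.3,10,0,-20,0,0,0,0.3,40,0,-50,0,0,0,0.3,80,0,-60,0,0,0,0.3,120,0,-60,0,0,0,0.3,120,0,-60,0,0,0,0.3]'
python3 - <<'E'
from h import *
im,q,t,l,_=measure('top')
for c in t:
    r=cv2.minAreaRect(c); w=ray('top',cv2.boxPoints(r),38); print(np.round(r[0]),np.round(r[1]),w.mean(0).round(1),w.round(0)[:,:2].tolist())
cv2.imwrite('pics/t3.png',cv2.resize(im[150:310,240:480],None,fx=3,fy=3))
E
```

```text
t: 6.22
tool_pos: [570.8, -19.6, 73.5]
tool_rot: [0.705, 0.709, 0.0, 0.001]
wrist_force: [-4.1, -0.8, 16.6]
grip_width: 59.9
finger_force: 8.2
t: 6.72
tool_pos: [570.5, 108.5, 132.6]
tool_rot: [0.702, 0.712, 0.003, -0.0]
wrist_force: [1.0, -0.5, 0.1]
grip_width: 59.5
finger_force: 0.0
[328. 219.] [84. 26.] [572.1 -10.   38. ] [[665.0, 19.0], [666.0, -38.0], [479.0, -37.0], [479.0, 17.0]]
[409. 219.] [48. 26.] [ 569.3 -184.6   38. ] [[619.0, -154.0], [625.0, -211.0], [519.0, -215.0], [514.0, -159.0]]
```

View pics/t3.png

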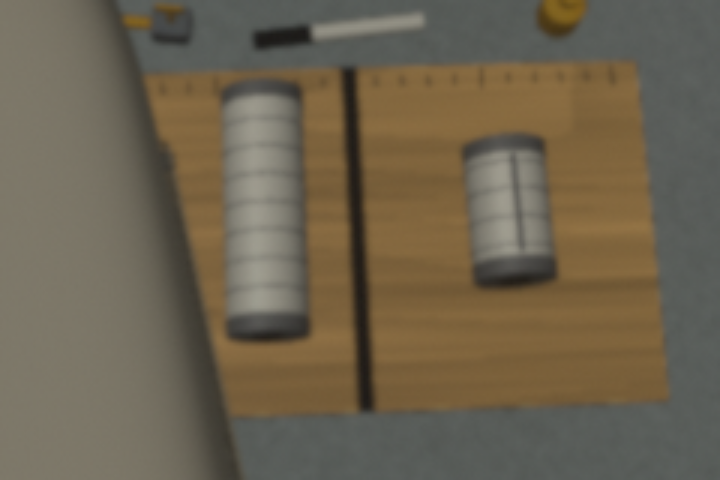

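The tube's centre is at y −10 (crop 265,208), 38 mm on as predicted, with yaw about 0. About 68 mm remain, so I'll do three more 20 mm strokes and then look again.

```bash
python3 -m inch '[-30,0,0,0,0,0,0.3,-65,0,20,0,0,0,0.3,-92,0,45,0,0,0,0.3,-100,0,52,0,0,0,0.3,-100,0,57,0,0,0,0.3,-100,0,60,0,0,0,0.3,-101,0,60,0,0,0,0.3,-103,0,60,0,0,0,0.3,-107,0,60,0,0,0,0.3,-112,0,60,0,0,0,0.3,-117,0,60,0,0,0,0.3,-122,0,60,0,0,0,0.3,-127,0,60,0,0,0,0.3,-132,0,60,0,0,0,0.3,-136,0,60,0,0,0,0.3,-139,0,60,0,0,0,0.3,-140,0,60,0,0,0,0.3,-140,0,60,0,0,0,0.3]'
python3 -m inch '[0,0,-5,0,0,0,0.3,4,0,-10,0,0,0,0.3,12,0,-10,0,0,0,0.3,20,0,-10,0,0,0,0.3,20,0,-5,0,0,0,0.3,20,0,-2,0,0,0,0.3,20,0,0,0,0,0,0.3,19,0,0,0,0,0,0.3,17,0,0,0,0,0,0.3,13,0,0,0,0,0,0.3,8,0,0,0,0,0,0.3,3,0,0,0,0,0,0.3,-2,0,0,0,0,0,0.3,-7,0,0,0,0,0,0.3,-12,0,0,0,0,0,0.3,-16,0,0,0,0,0,0.3,-19,0,0,0,0,0,0.3,-20,0,0,0,0,0,0.3,-20,0,0,0,0,0,0.3]'
python3 -m inch '[0,0,-5,0,0,0,0.3,4,0,-10,0,0,0,0.3,12,0,-10,0,0,0,0.3,20,0,-10,0,0,0,0.3,20,0,-5,0,0,0,0.3,20,0,-2,0,0,0,0.3,20,0,0,0,0,0,0.3,19,0,0,0,0,0,0.3,17,0,0,0,0,0,0.3,13,0,0,0,0,0,0.3,8,0,0,0,0,0,0.3,3,0,0,0,0,0,0.3,-2,0,0,0,0,0,0.3,-7,0,0,0,0,0,0.3,-12,0,0,0,0,0,0.3,-16,0,0,0,0,0,0.3,-19,0,0,0,0,0,0.3,-20,0,0,0,0,0,0.3,-20,0,0,0,0,0,0.3]'
python3 -m inch '[0,0,-10,0,0,0,0.3,10,0,-20,0,0,0,0.3,40,0,-50,0,0,0,0.3,80,0,-60,0,0,0,0.3,120,0,-60,0,0,0,0.3,150,0,-60,0,0,0,0.3,170,0,-60,0,0,0,0.3,170,0,-60,0,0,0,0.3,170,0,-60,0,0,0,0.3]'
python3 - <<'E'
from h import *
im,q,t,l,_=measure('top')
print(q.tolist())
for c in t:
    r=cv2.minAreaRect(c); w=ray('top',cv2.boxPoints(r),38); print(np.round(r[0]),np.round(r[1]),w.mean(0).round(1),w.round(0)[:,:2].tolist())
cv2.imwrite('pics/t4.png',cv2.resize(im[150:310,240:480],None,fx=3,fy=3))
E
```

```text
t: 8.27
tool_pos: [568.6, -39.1, 73.3]
tool_rot: [0.705, 0.709, -0.001, -0.001]
wrist_force: [-9.8, -0.3, 14.7]
grip_width: 59.9
finger_force: 7.3
t: 9.85
tool_pos: [571.2, -59.9, 73.4]
tool_rot: [0.705, 0.709, 0.0, 0.001]
wrist_force: [-4.4, -1.2, 14.2]
grip_width: 59.8
finger_force: 7.5
t: 11.43
tool_pos: [571.0, -79.9, 73.4]
tool_rot: [0.705, 0.709, -0.0, 0.001]
wrist_force: [-5.0, -1.8, 16.2]
grip_width: 59.6
finger_force: 8.0
t: 12.18
tool_pos: [569.5, 92.8, 131.0]
tool_rot: [0.704, 0.71, -0.0, -0.0]
wrist_force: [0.5, -1.2, -0.6]
grip_width: 59.5
finger_force: 0.0
[[462, 282], [329, 288], [301, 175], [450, 170]]
[355. 218.] [85. 26.] [573.  -69.1  38. ] [[666.0, -39.0], [668.0, -96.0], [480.0, -98.0], [478.0, -43.0]]
[409. 219.] [48. 26.] [ 569.3 -184.4   38. ] [[619.0, -154.0], [625.0, -211.0], [519.0, -215.0], [514.0, -158.0]]
```

View pics/t4.png

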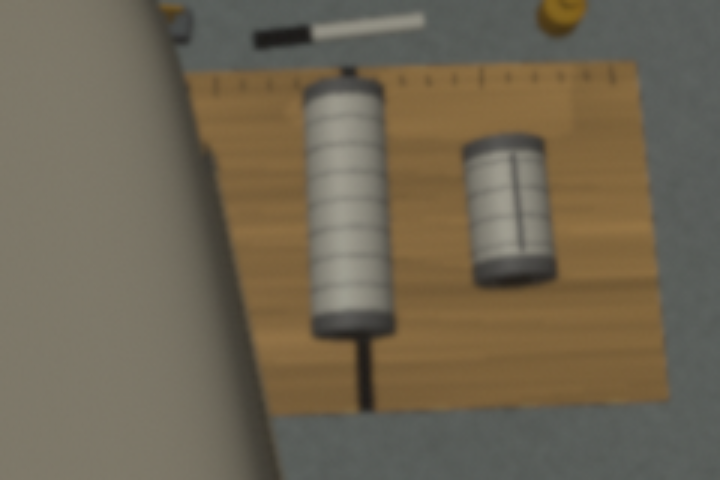

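The tube's centre is at y −69 (crop 350,208) and the line is at −78 (crop 358), so 8.6 mm remain, or a 17 mm hand stroke. Then I'll withdraw.

```bash
python3 -m inch '[-35,0,0,0,0,0,0.3,-70,0,0,0,0,0,0.3,-105,0,5,0,0,0,0.3,-135,0,20,0,0,0,0.3,-150,0,40,0,0,0,0.3,-154,0,50,0,0,0,0.3,-154,0,56,0,0,0,0.3,-154,0,59,0,0,0,0.3,-154,0,60,0,0,0,0.3,-155,0,60,0,0,0,0.3,-157,0,60,0,0,0,0.3,-160,0,60,0,0,0,0.3,-163,0,60,0,0,0,0.3,-166,0,60,0,0,0,0.3,-169,0,60,0,0,0,0.3,-170,0,60,0,0,0,0.3,-171,0,60,0,0,0,0.3,-171,0,60,0,0,0,0.3,-171,0,60,0,0,0,0.3]'
python3 -m inch '[0,0,-8,0,0,0,0.3,5,0,-25,0,0,0,0.3,30,0,-60,0,0,0,0.3,70,0,-90,0,0,0,0.3,110,0,-110,0,0,0,0.3,150,0,-120,0,0,0,0.3,190,0,-120,0,0,0,0.3,230,0,-120,0,0,0,0.3,250,0,-120,0,0,0,0.3,250,0,-120,0,0,0,0.3,250,0,-120,0,0,0,0.3,250,0,-120,0,0,0,0.3]'
python3 - <<'E'
from h import *
im,q,t,l,L=measure('top')
for c in t:
    r=cv2.minAreaRect(c); w=ray('top',cv2.boxPoints(r),38); print(np.round(r[0]),np.round(r[1]),w.mean(0).round(1),w.round(0)[:,:2].tolist())
cv2.imwrite('pics/t5.png',cv2.resize(im[130:310,180:540],None,fx=2,fy=2))
E
```

```text
t: 13.82
tool_pos: [569.4, -79.1, 73.8]
tool_rot: [0.705, 0.709, -0.001, -0.0]
wrist_force: [-8.4, -0.4, 14.6]
grip_width: 60.0
finger_force: 7.3
t: 14.82
tool_pos: [569.2, 170.4, 191.4]
tool_rot: [0.705, 0.709, -0.0, 0.0]
wrist_force: [0.2, -0.4, 0.6]
grip_width: 59.8
finger_force: 0.0
[359. 218.] [85. 26.] [573.2 -76.2  38. ] [[666.0, -47.0], [668.0, -104.0], [480.0, -105.0], [479.0, -49.0]]
[409. 219.] [48. 26.] [ 569.3 -184.6   38. ] [[619.0, -154.0], [625.0, -211.0], [519.0, -215.0], [514.0, -159.0]]
```

View pics/t5.png

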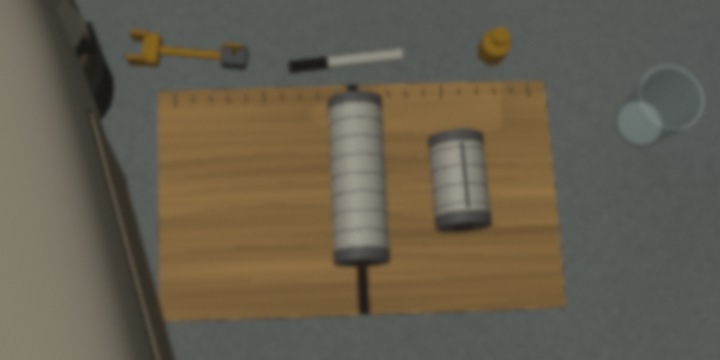

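The tube lies on the line: its centre is about 1.5 mm off sideways and 17 mm lengthways. The line shows centrally at both ends, (352,88) and (363,285), and the bystanders are unmoved. It rolled about 104 mm, or roughly 200°, and the hand is clear.

```bash
python3 -c "
from rig import robot; print(robot.sign_off())"
```

```text
the job is handed in; nothing more can be done
None
```

I rolled the long tube about 104 mm (roughly 200°) onto the black line and handed the job in at about 15 s; it measured about 1.5 mm off sideways and 17 mm lengthways, the other objects in view looked unmoved (the arm hid the can in the last picture), the hand is clear, and no verdict was returned.

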